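# Fit the detachable handle to the tagine pan

## Robot

A 6-joint arm with a two-finger parallel gripper is mounted at the origin on the work surface. World frame = base frame: x ahead of the robot, y to its left, z up, the work surface at z = 0. Lengths are in mm, angles in rad, forces in N, time in s.
With the tool pointing down it reaches from about 275 to 750 mm from the base axis. Payload 10.2 kg.
Tool frame: the origin (TCP) lies on the centre line of the jaws, within the pads' length; the fingertips stand 19 mm ahead of it and the grasp point (between the pads) is the TCP; z points along the fingers, y is the line along which they close (so a half turn about z gives the same grasp; the last joint's range is limited). The gripper opens to 88 mm and grips with 3 to 60 N. Pads are 18 mm wide; open, the fingers measure 123 mm over their backs; the gripper's body (75 mm by 187 mm) begins 45 mm behind the grasp point.
Start: joints at [-1.379, 0.313, 1.498, -0, 1.331, -0.223], TCP at [211.567, -480.49, 257.72] pointing down, gripper open.
Joint ranges: [-2.94, 2.94], [-0.97, 2.17], [0.19, 2.56], [-1.23, 4.37], [0.02, 3.11], [-2.88, 2.88]. Speed limits (rad/s): [2.39, 2.39, 3.01, 3.14, 3.14, 3.14].

## Interface

Orientations are given as a unit quaternion [w, x, y, z].
In Python, from bench import robot, get_image, camera_params gives the robot as it stands.
- The arm moves only by the tool step_arm, never from a script. Its argument "targets" is a list of rows, each an object with "offset": the shift along the tool's x, y, z in cm, a list of three; "rot": the turn, a rotation vector about the tool's x, y, z in degrees, a list of three; "gripper": the opening, from 0 (shut) to 1 (fully open). In form: [{"offset": [x, y, z], "rot": [rx, ry, rz], "gripper": gripper}, ...]. A call has 1 to 12 rows; each row is the pose to reach, as a shift and turn from the pose commanded when the call began, along the tool's axes at that moment; what a row does not reach only later rows make up. A row lasts 1/12 s, in which the tool goes at most 41.7 mm and 7.16 degrees, less where a joint would pass 70% of its speed; a pose out of reach is approached as far as the arm can. A call with a gripper value outside its range is refused whole. The fingers move at their own pace and stop on an object; the grip force is fixed at half the most. Time passes only in rows, so rows that repeat a pose let the fingers close. It gives the time, the measured TCP pose, the force, the opening and the grip force at its end, in the units of the state.
- robot.get_state(): the state, without advancing time (a new reading comes with each control period).
- get_image(name): name is "scene" or "side" or "wrist"; returns the picture (420x560x3 uint8, red, green, blue); there is no depth.
- camera_params(name): a dict with "camera_matrix" (3x3 intrinsics, pixels), "world_to_cam" (4x4, takes a point from world to camera coordinates); the wrist camera has in their place "tool_from_camera" (4x4, takes a point from camera to tool coordinates, whose origin is the TCP and whose axes are the flange's). Camera axes: x right, y up, looking along -z (the intrinsics and any distortion apply to the point x, -y, -z); pixel columns grow to the right and rows downward; lengths in mm; the calibration is good to about 2 mm. A picture is of the moment at which its call begins: read the wrist's pose just before it. camera_params takes no time and is no camera call.
- robot.finish_job(): hands the job in; it is judged then, once.
The state is a dict: "clock": time; "qpos": joint angles; "qvel": joint speeds; "joint_efforts": joint torques, N m; "tcp_pos": TCP position; "tcp_rot": TCP orientation; "contact_force": force on the tool from outside, world axes, zero at the start; "moment": the same for the moment, N m; "finger_gap": finger opening in mm; "finger_force": force on a finger pad.
Only numpy, scipy, OpenCV 4.12 (cv2) and the standard library are available. Lean on these libraries where they do the work, as an engineer would, in place of code of your own. Each camera call takes 0.05 s, during which the arm holds its last target. There are 200 camera calls.

## Task

A stray white spice cup stands across the bamboo groove that leads to the steel tagine pan's handle stub. Put it upright on the bare cork spot in the spice tray, then lay the black tubular handle in the groove with its open end towards the pan, button hole up and short of the red button, and let go of it; then push it fully home on the stub until the red button pops up through the hole in the handle. Do not tip the white cup over, and leave the other cups, the jar, bowl, mortar and bottle standing where they are.

Things in the scene. Friction and masses are not known exactly. Their poses are not given: they have to be found in the camera images.
- groove (a point): Centre line of the groove of a fixed bamboo board, on the groove's floor, 10 mm above the work surface. x runs along the groove to the pan, y left, z up. Groove: x = -150 to +75 mm, ends open; 38 mm wide at the floor; walls upright for 6 mm, then flared 4 mm outwards to flat tops (each 10 mm wide, 46 mm apart) 10 mm above the floor. The board and steel pan (184 mm wide, 60 mm high) vary in place and yaw.
- stub_tip (a point): Free end of the steel stub, on its axis, which is 13.5 mm above the groove's floor and over its centre line; x points along the stub to the pan. The stub is a round bar 16 mm thick that sticks out 60 mm towards the groove; its first 14 mm is a cone from 6 mm thick.
- shoulder (a point): Centre of the flat dark steel shoulder at the root of the stub, 60 mm beyond the stub's tip, 44 mm wide and 34 mm high, where the handle's open end comes to rest; axes as the groove's.
- button_seat (a point): Point on the stub's axis under the red spring button, 22 mm short of the shoulder; axes as the groove's. The button is a red ball 14 mm across whose top stands 7 mm proud of the stub's upper side; when the handle is home it stands about 2.5 mm proud of the handle's top.
- button (a joint): How far the red spring button is pressed down into the stub, m: 0 is fully up, 0.008 fully down. It springs back by itself with about 1 to 4 N; the handle's flared mouth wedges it down as it passes (a push of roughly 5 to 15 N).
- handle_mid (a point): Centre (13 mm up) of the loose black handle: a straight bar 150 mm long (its x), 32 wide, 26 high, 0.18 kg. +x: open end; -x: flat closed tail 75 mm from here; z up. Bore 20 mm wide, 19 high, 70 deep, its floor 4 mm above the underside; the steel mouth stands 4 mm above the top over the last 11 mm. Lies flat, mouth roughly away from the robot, on the other side of the groove from the tray.
- hole (a point): Centre of the handle's 18 mm long, 20 mm wide button hole in its top, 53 mm from the handle's centre towards the open end (22 mm from the end), given at the height of the bore's axis; axes as the handle's. When the handle is home it coincides with the button seat.
- cup_stray_mid (a point): Centre, half-way up, of the white ceramic spice cup that stands on the groove's walls. Round, 45 mm high, 56 mm across at the foot and 58 mm at the open rim, wall 4 mm, 0.11 kg; z up.
- cork_top (a point): Centre of the top (9 mm above the work surface) of the bare cork spot, 62 mm across, in one of three places of the spice tray; x runs along the tray, away from the robot. Tray: fixed, bamboo, 250 mm long, 90 wide, rim 18 mm above the work surface, places 78 mm apart in a row along its middle, a green scoop hooked over its far end; left or right of the groove.
- cup_b_mid (a point): Centre, half-way up, of a terracotta spice cup standing in the tray, of the same size as the white one. Leave it.
- cup_c_mid (a point): Another such terracotta cup standing in the tray. Leave it.
- pinch_pot: Marble bowl near the handle, 52 mm across, 34 mm high; origin under its foot. Leave it.
- nutmeg_jar: Amber jar near the handle, 42 mm across, 50 mm high; origin under its foot. Leave it.
- oil_bottle: Green oil bottle at the right, 66 mm across, 210 mm high; origin under its foot. Leave it.
- mortar: Marble mortar at the left, 100 mm across, 70 mm high; origin under its foot. Leave it.
There are look-alikes about, which are no part of the job. Of the things shaped like the part that bears handle_mid, the black one is meant. What is shaped like the part that bears cup_stray_mid but purple is not meant.

How it is judged:
By the outcome, as a careful person would: the job done as asked, in the order asked, and still so for the second after the job is handed in, with the robot touching nothing.
It also fails if it takes over 72 s, if anything falls off the work surface, if the arm or the gripper's body presses on something with over 40 N, if the wrist force passes 120 N, or if a joint passes its speed limit or range.

## Working session

There is one attempt and no reset: what is moved stays moved. The work goes in short steps, Python scripts to look and compute and a tool call to move; the robot and the scene stay as the last step left them, time stands still between calls to the robot, and variables do not carry over. Pictures are saved under pics/ and viewed, at most 10 in all, crops included, and the job is handed in when it is done.

Besides the shell and the picture viewer there is one more tool, called after "Request:" as name(argument=value, ...), one argument or row to a line, values as JSON. step_arm: Moves the arm, as the interface text tells. Its arguments: {"type":"object","properties":{"targets":{"type":"array"}},"required":["targets"]}

```bash
mkdir -p pics; ls
python3 - <<'E'
from bench import robot, get_image, camera_params
import cv2, numpy as np
np.set_printoptions(precision=4,suppress=True)
for n in("scene","side"):
    cv2.imwrite(f"pics/{n}0.png",get_image(n)[:,:,::-1])
    p=camera_params(n); print(n,{k:np.array(v) if not isinstance(v,str) else v for k,v in p.items()})
print(camera_params("wrist")); print(robot.get_state())
E
```

```text
pics
scene {'camera_matrix': array([[397.372 ,   0.    , 280.7421],
       [  0.    , 397.372 , 204.9977],
       [  0.    ,   0.    ,   1.    ]]), 'world_to_cam': array([[   -0.6027,     0.798 ,     0.0018,   350.7622],
       [   -0.6688,    -0.5064,     0.5443,   312.8352],
       [    0.4353,     0.3269,     0.8389, -1557.5403],
       [    0.    ,     0.    ,     0.    ,     1.    ]])}
side {'camera_matrix': array([[482.1581,   0.    , 281.8951],
       [  0.    , 482.1581, 217.2532],
       [  0.    ,   0.    ,   1.    ]]), 'world_to_cam': array([[    0.9219,    -0.3868,    -0.02  ,  -500.675 ],
       [    0.2735,     0.6133,     0.741 ,  -195.9039],
       [   -0.2744,    -0.6886,     0.6712, -1500.3606],
       [    0.    ,     0.    ,     0.    ,     1.    ]])}
{'camera_matrix': array([[299.5053,   0.    , 280.0129],
       [  0.    , 299.5053, 208.3437],
       [  0.    ,   0.    ,   1.    ]]), 'tool_from_camera': array([[  -0.    ,    0.9618,    0.2738,   69.8652],
       [   1.    ,   -0.0001,    0.0005,    1.2273],
       [   0.0005,    0.2738,   -0.9618, -126.5478],
       [   0.    ,    0.    ,    0.    ,    1.    ]])}
{'clock': 0.1, 'qpos': array([-1.3794,  0.3134,  1.4984, -0.    ,  1.331 , -0.2234]), 'qvel': array([-0.001 , -0.0009, -0.0011, -0.0004, -0.0002,  0.0019]), 'joint_efforts': array([  0.0024, -40.281 , -25.2648,   0.0695,   0.0342,  -0.0001]), 'tcp_pos': array([ 211.5219, -480.2762,  257.2225]), 'tcp_rot': array([-0.0006,  0.9786,  0.2059, -0.    ]), 'contact_force': array([-0.2517, -0.063 , -0.4878]), 'moment': array([ 0.005 , -0.0128, -0.0042]), 'finger_force': 0.0, 'finger_gap': 87.94716767940206}
```

View pics/scene0.png

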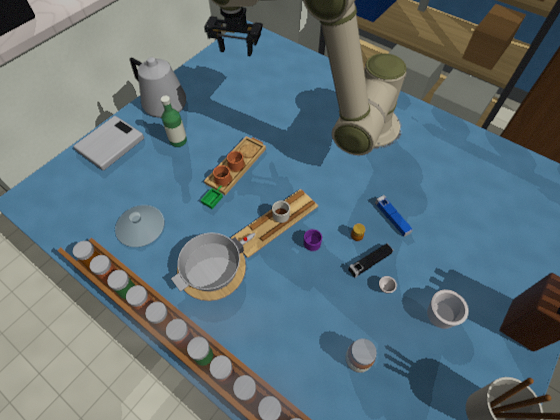

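View pics/side0.png

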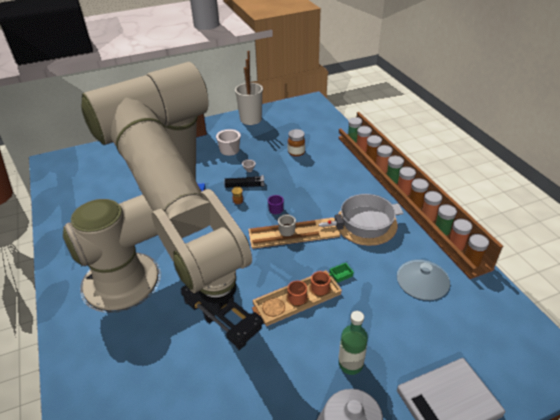

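The scene view shows: white cup at (281,211), purple cup at (313,240), black handle from (388,250) to (355,270), bare cork at about (252,147), and the stub and red button near (243,240). In the side view the cork is at (272,307), the white cup at (287,226) and the handle at (243,182).

```bash
cat > h.py <<'E'
from bench import robot, get_image, camera_params
import cv2, numpy as np
from scipy.spatial.transform import Rotation as R
np.set_printoptions(precision=2,suppress=True)
def cam(n, st=None):
    p=camera_params(n); K=np.array(p["camera_matrix"])
    if n=="wrist":
        T=np.eye(4); q=st["tcp_rot"]; T[:3,:3]=R.from_quat([q[1],q[2],q[3],q[0]]).as_matrix(); T[:3,3]=st["tcp_pos"]
        W=T@np.array(p["tool_from_camera"])
    else: W=np.linalg.inv(np.array(p["world_to_cam"]))
    return K,W
def ray(n,uv,st=None):
    K,W=cam(n,st); d=np.array([(uv[0]-K[0,2])/K[0,0],-(uv[1]-K[1,2])/K[1,1],-1.]); return W[:3,3],W[:3,:3]@d
def at_z(n,uv,z,st=None):
    o,d=ray(n,uv,st); return o+d*(z-o[2])/d[2]
def proj(n,X,st=None):
    K,W=cam(n,st); c=np.linalg.inv(W)@np.append(X,1); return np.array([K[0,0]*c[0]/-c[2]+K[0,2],K[1,1]*c[1]/c[2]+K[1,2]])
def local(p,st=None):  # world vec -> tool offset cm
    st=st or robot.get_state(); q=st["tcp_rot"]; return R.from_quat([q[1],q[2],q[3],q[0]]).inv().apply(np.array(p)-st["tcp_pos"])/10
E
python3 - <<'E'
from h import *
for nm,a,b,z in [("cup",(281,206),(287,219),65),("purple",(313,235),(276,202),45),("handle_mouth",(355,270),(262,181),13),("tail",(388,250),(226,182),13),("cork",(252,147),(272,307),9),("stubroot",(240,242),(335,222),24),("grooveend",(310,203),(252,238),20),("amber",(358,232),(238,196),25),("bowl",(388,285),(249,166),30)]:
    print(nm,at_z("scene",a,z),at_z("side",b,z))
a=cv2.imread("pics/scene0.png")[130:290,180:420]; cv2.imwrite("pics/sc.png",cv2.resize(a,None,fx=3.3,fy=3.3,interpolation=cv2.INTER_CUBIC))
E
```

```text
cup [545.6  -26.58  65.  ] [555.95 -16.43  65.  ]
purple [560.94 110.13  45.  ] [563.96 101.    45.  ]
handle_mouth [567.85 272.75  13.  ] [575.42 272.37  13.  ]
tail [447.19 320.11  13.  ] [447.9  322.99  13.  ]
cork [ 372.81 -292.46    9.  ] [ 390.12 -290.65    9.  ]
stubroot [709.76 -64.07  24.  ] [716.58 -55.44  24.  ]
grooveend [453.99  26.43  20.  ] [431.98  -9.52  20.  ]
amber [455.4  213.43  25.  ] [458.79 210.76  25.  ]
bowl [558.2  376.51  30.  ] [556.1  361.35  30.  ]
```

View pics/sc.png

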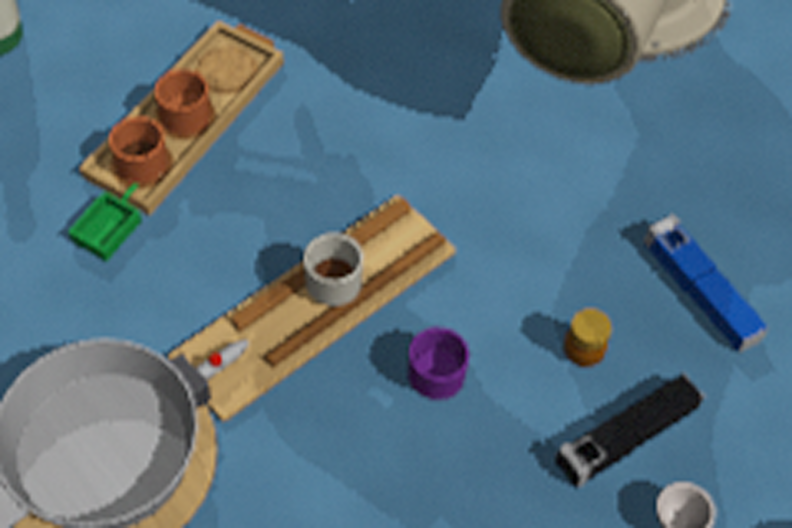

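The crop matches the rough positions: cup near (550,-22), groove yaw about -14°, and bare cork at the tray's near end around (375,-290). I'm moving the wrist camera over the cup for finer measurements.

Request:
step_arm(
  targets=[
    {"offset": [52.2,-27.3,0],"rot": [0,0,38],"gripper": 1},
    {"offset": [52.2,-27.3,0],"rot": [0,0,38],"gripper": 1},
    {"offset": [52.2,-27.3,0],"rot": [0,0,38],"gripper": 1},
    {"offset": [52.2,-27.3,0],"rot": [0,0,38],"gripper": 1},
    {"offset": [52.2,-27.3,0],"rot": [0,0,38],"gripper": 1},
    {"offset": [52.2,-27.3,0],"rot": [0,0,38],"gripper": 1},
    {"offset": [52.2,-27.3,0],"rot": [0,0,38],"gripper": 1},
    {"offset": [52.2,-27.3,0],"rot": [0,0,38],"gripper": 1},
    {"offset": [52.2,-27.3,0],"rot": [0,0,38],"gripper": 1},
    {"offset": [52.2,-27.3,0],"rot": [0,0,38],"gripper": 1},
    {"offset": [52.2,-27.3,0],"rot": [0,0,38],"gripper": 1},
    {"offset": [52.2,-27.3,0],"rot": [0,0,38],"gripper": 1},
  ],
)

```text
clock: 1.1
tcp_pos: [513.9, -101.3, 257.6]
tcp_rot: [-0.0, 0.992, -0.124, -0.0]
contact_force: [0.4, -0.8, 0.6]
finger_gap: 87.9
finger_force: 0.0
```

Request:
step_arm(
  targets=[
    {"offset": [3.5,-8,0],"rot": [0,0,0],"gripper": 1},
    {"offset": [3.5,-8,0],"rot": [0,0,0],"gripper": 1},
    {"offset": [3.5,-8,0],"rot": [0,0,0],"gripper": 1},
    {"offset": [3.5,-8,0],"rot": [0,0,0],"gripper": 1},
    {"offset": [3.5,-8,0],"rot": [0,0,0],"gripper": 1},
    {"offset": [3.5,-8,0],"rot": [0,0,0],"gripper": 1},
  ],
)

```text
clock: 1.6
tcp_pos: [566.1, -35.6, 257.7]
tcp_rot: [0.0, 0.992, -0.125, -0.0]
contact_force: [0.2, -0.2, -0.4]
finger_gap: 88.0
finger_force: 0.0
```

Run:
```python
from h import *
import pickle
st=robot.get_state(); im=get_image("wrist"); pickle.dump((st,im),open("w1.pkl","wb"))
print(st["tcp_pos"],st["tcp_rot"],st["qvel"])
cv2.imwrite("pics/w1.png",cv2.resize(im[:,:,::-1],None,fx=1.42,fy=1.42,interpolation=cv2.INTER_CUBIC))
```

```text
[566.1  -35.58 257.68] [ 0.    0.99 -0.12 -0.  ] [-0.01 -0.01 -0.    0.    0.    0.  ]
```

View pics/w1.png

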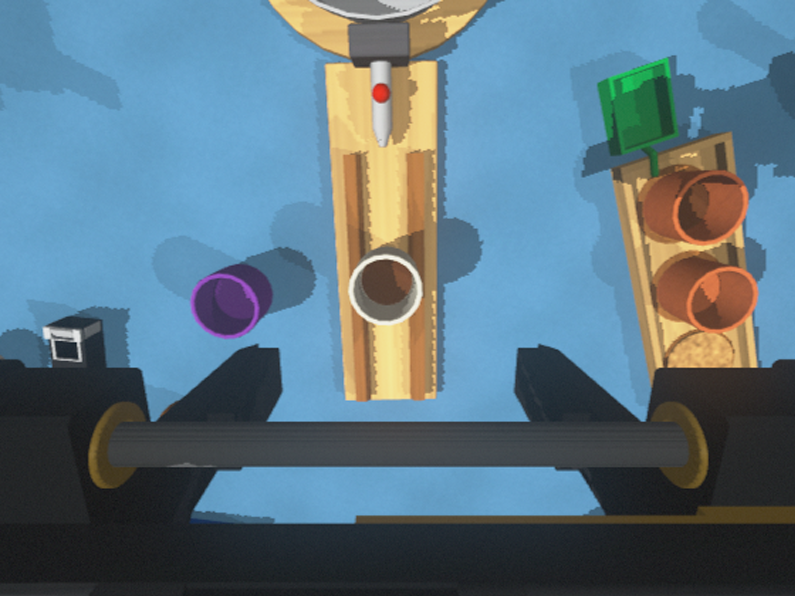

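The wrist view (1.42x) shows the white rim centred at (386,286). The stub tip is at (383,146), the button at (381,93), and the board edges run from (326,65)/(437,62) to (346,400)/(437,398). The terracotta rims are at (711,207) and (707,299), and part of the cork shows at (700,350).

Run:
```python
from h import *
import pickle
st,im=pickle.load(open("w1.pkl","rb"))
P=lambda u,v,z: at_z("wrist",(u/1.42,v/1.42),z,st)
for n,u,v,z in [("rimL",349,286,65),("rimR",423,286,65),("rimT",386,249,65),("rimB",386,324,65),("tip",383,146,23.5),("button",381,93,33),("shL",352,66,10),("shR",409,66,10),("bl1",326,65,10),("bl2",346,400,10),("br1",437,62,10),("br2",437,398,10),
 ("wLi1",359,153,20),("wRi1",407,153,20),("wLo1",344,153,20),("wRo1",424,153,20),("wLi2",370,399,20),("wRi2",411,398,20),("wLo2",357,399,20),("wRo2",425,398,20),("cupc",711,207,54),("cupb",707,299,54),("corkT",700,331,9),("corkL",666,360,9),("corkR",735,355,9),("trayTL",612,168,18),("trayTR",731,132,18),("trayBR",757,365,18)]: print(n,P(u,v,z))
t=P(383,146,23.5);b=P(381,93,33);m1=(P(326,65,10)+P(437,62,10))/2;m2=(P(346,400,10)+P(437,398,10))/2
print("yaw tip-but",np.degrees(np.arctan2(*(b-t)[1::-1])),"board",np.degrees(np.arctan2(*(m1-m2)[1::-1])),np.linalg.norm((b-t)[:2]))
c=(P(349,286,65)+P(423,286,65)+P(386,249,65)+P(386,324,65))/4
print("cup",c, "scene proj cup",proj("scene",c),"off",local([c[0],c[1],53],st))
```

```text
rimL [563.1    2.82  65.  ]
rimR [548.91 -52.78  65.  ]
rimT [583.98 -32.34  65.  ]
rimB [525.8  -17.03  65.  ]
tip [658.51 -48.35  23.5 ]
button [694.83 -56.74  33.  ]
shL [723.4  -39.68  10.  ]
shR [712.23 -83.46  10.  ]
bl1 [729.18 -19.92  10.  ]
bl2 [440.19  47.67  10.  ]
br1 [ 709.53 -105.6    10.  ]
br2 [420.19 -39.56  10.  ]
wLi1 [658.37 -28.02  20.  ]
wRi1 [648.72 -65.81  20.  ]
wLo1 [661.38 -16.21  20.  ]
wRo1 [645.31 -79.2   20.  ]
wLi2 [440.73  22.4   20.  ]
wRi2 [432.06 -15.86  20.  ]
wLo2 [443.8   34.45  20.  ]
wRo2 [428.75 -28.83  20.  ]
cupc [ 552.21 -279.78   54.  ]
cupb [ 478.56 -272.89   54.  ]
corkT [ 427.04 -294.64    9.  ]
corkL [ 404.98 -261.33    9.  ]
corkR [ 393.92 -325.63    9.  ]
trayTL [ 595.61 -226.86   18.  ]
trayTR [ 599.78 -323.05   18.  ]
trayBR [ 384.18 -338.77   18.  ]
yaw tip-but -13.011283400618357 board -13.01106867364795 37.28432083758935
cup [555.45 -24.83  65.  ] scene proj cup [279.58 208.34] off [-1.29 -0.78 20.47]
```

Request:
step_arm(
  targets=[
    {"offset": [-1.3,-0.8,2],"rot": [0,0,0],"gripper": 1},
    {"offset": [-1.3,-0.8,6],"rot": [0,0,0],"gripper": 1},
    {"offset": [-1.3,-0.8,10],"rot": [0,0,0],"gripper": 1},
    {"offset": [-1.3,-0.8,14],"rot": [0,0,0],"gripper": 1},
    {"offset": [-1.3,-0.8,17],"rot": [0,0,0],"gripper": 1},
    {"offset": [-1.3,-0.8,19.5],"rot": [0,0,0],"gripper": 1},
    {"offset": [-1.3,-0.8,20.5],"rot": [0,0,0],"gripper": 1},
    {"offset": [-1.3,-0.8,20.5],"rot": [0,0,0],"gripper": 1},
    {"offset": [-1.3,-0.8,20.5],"rot": [0,0,0],"gripper": 0.6},
    {"offset": [-1.3,-0.8,20.5],"rot": [0,0,0],"gripper": 0.5},
    {"offset": [-1.3,-0.8,20.5],"rot": [0,0,0],"gripper": 0.5},
    {"offset": [-1.3,-0.8,20.5],"rot": [0,0,0],"gripper": 0.5},
  ],
)

```text
clock: 2.65
tcp_pos: [556.6, -23.7, 54.0]
tcp_rot: [0.0, 0.992, -0.124, 0.001]
contact_force: [0.9, 0.0, -0.5]
finger_gap: 63.6
finger_force: 0.0
```

Request:
step_arm(
  targets=[
    {"offset": [0,0,0],"rot": [0,0,0],"gripper": 0.5},
    {"offset": [0,0,0],"rot": [0,0,0],"gripper": 0.5},
    {"offset": [0,0,0],"rot": [0,0,0],"gripper": 0.5},
    {"offset": [0,0,0],"rot": [0,0,0],"gripper": 0.5},
    {"offset": [0,0,-0.7],"rot": [0,0,0],"gripper": 0.5},
    {"offset": [0,0,-2],"rot": [0,0,0],"gripper": 0.5},
    {"offset": [0,0,-4],"rot": [0,0,0],"gripper": 0.5},
    {"offset": [0,0,-7],"rot": [0,0,0],"gripper": 0.5},
    {"offset": [0,0,-10],"rot": [0,0,0],"gripper": 0.5},
    {"offset": [0,0,-13],"rot": [0,0,0],"gripper": 0.5},
  ],
)

```text
clock: 3.48
tcp_pos: [555.6, -23.3, 184.3]
tcp_rot: [-0.0, 0.992, -0.124, -0.0]
contact_force: [0.3, -0.3, -1.2]
finger_gap: 56.6
finger_force: 30.0
```

Request:
step_arm(
  targets=[
    {"offset": [-1.4,2.9,0],"rot": [0,0,0],"gripper": 0.5},
    {"offset": [-4,8,-1],"rot": [0,0,0],"gripper": 0.5},
    {"offset": [-5.5,11,-2],"rot": [0,0,0],"gripper": 0.5},
    {"offset": [-7,14.2,-3],"rot": [0,0,0],"gripper": 0.5},
    {"offset": [-8.7,17.5,-3.6],"rot": [0,0,0],"gripper": 0.5},
    {"offset": [-10.3,20.8,-3.6],"rot": [0,0,0],"gripper": 0.5},
    {"offset": [-11.8,24,-3.6],"rot": [0,0,0],"gripper": 0.5},
    {"offset": [-13.2,27,-3.6],"rot": [0,0,0],"gripper": 0.5},
    {"offset": [-14.3,29,-3.6],"rot": [0,0,0],"gripper": 0.5},
    {"offset": [-14.3,29,-3.6],"rot": [0,0,0],"gripper": 0.5},
    {"offset": [-14.3,29,-3.6],"rot": [0,0,0],"gripper": 0.5},
  ],
)

```text
clock: 4.4
tcp_pos: [345.6, -269.7, 218.9]
tcp_rot: [-0.0, 0.992, -0.125, 0.0]
contact_force: [0.3, 0.7, -2.1]
finger_gap: 56.6
finger_force: 30.0
```

Run:
```python
from h import *
import pickle
st=robot.get_state(); im=get_image("wrist"); pickle.dump((st,im),open("w2.pkl","wb"))
print(st["tcp_pos"],st["tcp_rot"],st["finger_gap"])
cv2.imwrite("pics/w2.png",cv2.resize(im[:,:,::-1],None,fx=1.42,fy=1.42,interpolation=cv2.INTER_CUBIC))
```

```text
[ 345.63 -269.74  218.91] [-0.    0.99 -0.13  0.  ] 56.6076354399592
```

View pics/w2.png

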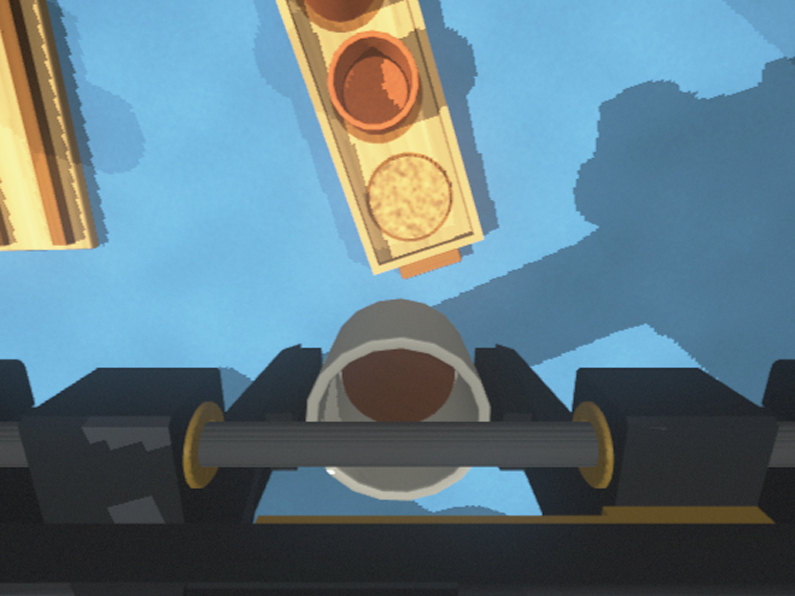

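The wrist view shows the cork ellipse centred at (409,196). The neighbouring cup's rim is at (373,82), and the tray edges run (280,0)–(374,274) and (424,0)–(483,240).

Run:
```python
from h import *
import pickle
st,im=pickle.load(open("w2.pkl","rb"))
P=lambda u,v,z: at_z("wrist",(u/1.42,v/1.42),z,st)
L=[P(u,v,9) for u,v in [(366,196.5),(453,196.5),(409.5,153),(409.5,240)]]
c=sum(L)/4; print("cork",c,np.linalg.norm(L[0]-L[1]),np.linalg.norm(L[2]-L[3]))
b=P(373,82,54);print("cupb",b,np.linalg.norm((b-c)[:2]),np.degrees(np.arctan2(*(b-c)[1::-1])))
a=[P(u,v,18) for u,v in [(280,0),(374,274),(424,0),(483,240)]]
print(a,[np.degrees(np.arctan2(*(p-q)[1::-1])) for p,q in [(a[0],a[1]),(a[2],a[3])]], np.linalg.norm(a[1]-a[3]))
s=robot.get_state();print("off",local([c[0],c[1],43],s))
```

```text
cork [ 395.44 -293.12    9.  ] 67.09873734218546 65.46682972820969
cupb [ 471.46 -287.31   54.  ] 76.2323771416142 4.373641836383379
[array([ 542.08, -240.1 ,   18.  ]), array([ 345.44, -251.62,   18.  ]), array([ 518.19, -333.31,   18.  ]), array([ 350.52, -340.17,   18.  ])] [np.float64(3.352892530186761), np.float64(2.3444252622747097)] 88.69818895706737
off [ 5.36  1.12 17.59]
```

Request:
step_arm(
  targets=[
    {"offset": [2,0.4,0],"rot": [0,0,-5],"gripper": 0.5},
    {"offset": [4,0.8,2],"rot": [0,0,-11],"gripper": 0.5},
    {"offset": [5.4,1.1,5],"rot": [0,0,-17],"gripper": 0.5},
    {"offset": [5.4,1.1,8.5],"rot": [0,0,-17],"gripper": 0.5},
    {"offset": [5.4,1.1,12],"rot": [0,0,-17],"gripper": 0.5},
    {"offset": [5.4,1.1,15],"rot": [0,0,-17],"gripper": 0.5},
    {"offset": [5.4,1.1,16.4],"rot": [0,0,-17],"gripper": 0.5},
    {"offset": [5.4,1.1,17.0],"rot": [0,0,-17],"gripper": 0.5},
    {"offset": [5.4,1.1,17.2],"rot": [0,0,-17],"gripper": 0.5},
    {"offset": [5.4,1.1,17.2],"rot": [0,0,-17],"gripper": 0.5},
  ],
)

```text
clock: 5.28
tcp_pos: [396.5, -293.1, 47.2]
tcp_rot: [0.0, 1.0, 0.025, 0.0]
contact_force: [0.1, -0.1, -1.7]
finger_gap: 56.9
finger_force: 30.0
```

Request:
step_arm(
  targets=[
    {"offset": [0,0,0.15],"rot": [0,0,0],"gripper": 0.5},
    {"offset": [0,0,0.3],"rot": [0,0,0],"gripper": 0.5},
    {"offset": [0,0,0.35],"rot": [0,0,0],"gripper": 0.5},
    {"offset": [0,0,0.35],"rot": [0,0,0],"gripper": 0.5},
  ],
)

```text
clock: 5.62
tcp_pos: [395.9, -293.5, 43.6]
tcp_rot: [0.0, 1.0, 0.024, 0.0]
contact_force: [-0.4, 0.1, -1.5]
finger_gap: 56.7
finger_force: 30.0
```

Request:
step_arm(
  targets=[
    {"offset": [0,0,0.05],"rot": [0,0,0],"gripper": 0.5},
    {"offset": [0,0,0.1],"rot": [0,0,0],"gripper": 0.5},
    {"offset": [0,0,0.1],"rot": [0,0,0],"gripper": 0.5},
  ],
)

```text
clock: 5.87
tcp_pos: [395.9, -293.5, 42.7]
tcp_rot: [0.0, 1.0, 0.024, 0.0]
contact_force: [-1.0, -0.4, 3.2]
finger_gap: 56.7
finger_force: 30.0
```

Request:
step_arm(
  targets=[
    {"offset": [0,0,0],"rot": [0,0,0],"gripper": 1},
    {"offset": [0,0,0],"rot": [0,0,0],"gripper": 1},
    {"offset": [0,0,0],"rot": [0,0,0],"gripper": 1},
    {"offset": [0,0,0],"rot": [0,0,0],"gripper": 1},
    {"offset": [0,0,0],"rot": [0,0,0],"gripper": 1},
    {"offset": [0,0,-1],"rot": [0,0,0],"gripper": 1},
    {"offset": [0,0,-4],"rot": [0,0,0],"gripper": 1},
    {"offset": [0,0,-8],"rot": [0,0,0],"gripper": 1},
    {"offset": [0,0,-12],"rot": [0,0,0],"gripper": 1},
    {"offset": [0,0,-16],"rot": [0,0,0],"gripper": 1},
  ],
)

```text
clock: 6.7
tcp_pos: [395.5, -292.9, 204.9]
tcp_rot: [0.0, 1.0, 0.024, 0.0]
contact_force: [1.1, 0.2, 0.1]
finger_gap: 88.3
finger_force: 0.0
```

Request:
step_arm(
  targets=[
    {"offset": [0.7,-4,-0.5],"rot": [0,0,0],"gripper": 0.6},
    {"offset": [1.4,-8,-1.5],"rot": [0,0,0],"gripper": 0.6},
    {"offset": [2.1,-12,-1.5],"rot": [0,0,4],"gripper": 0.6},
    {"offset": [2.8,-16,-1.5],"rot": [0,0,8],"gripper": 0.6},
    {"offset": [3.5,-20,-1.5],"rot": [0,0,12],"gripper": 0.6},
    {"offset": [4.2,-24,-1.5],"rot": [0,0,16],"gripper": 0.6},
    {"offset": [4.9,-28,-1.5],"rot": [0,0,20],"gripper": 0.6},
    {"offset": [5.6,-32,-1.5],"rot": [0,0,23],"gripper": 0.6},
    {"offset": [6.3,-36,-1.5],"rot": [0,0,23],"gripper": 0.6},
    {"offset": [7,-40,-1.5],"rot": [0,0,23],"gripper": 0.6},
    {"offset": [7.7,-44,-1.5],"rot": [0,0,23],"gripper": 0.6},
    {"offset": [8.3,-48,-1.5],"rot": [0,0,23],"gripper": 0.6},
  ],
)

```text
clock: 7.7
tcp_pos: [455.2, 192.3, 218.1]
tcp_rot: [-0.0, 0.984, -0.176, 0.0]
contact_force: [0.7, -0.9, -0.8]
finger_gap: 53.1
finger_force: 0.0
```

Request:
step_arm(
  targets=[
    {"offset": [-0.8,-3.8,0],"rot": [0,0,0],"gripper": 0.6},
    {"offset": [-1.6,-7,0],"rot": [0,0,0],"gripper": 0.6},
    {"offset": [-2.4,-10,0],"rot": [0,0,0],"gripper": 0.6},
    {"offset": [-2.7,-11.3,0],"rot": [0,0,0],"gripper": 0.6},
    {"offset": [-2.7,-11.3,0],"rot": [0,0,0],"gripper": 0.6},
    {"offset": [-2.7,-11.3,0],"rot": [0,0,0],"gripper": 0.6},
  ],
)

```text
clock: 8.2
tcp_pos: [469.0, 305.5, 217.5]
tcp_rot: [0.0, 0.985, -0.175, -0.0]
contact_force: [-0.4, 0.2, -0.4]
finger_gap: 53.0
finger_force: 0.0
```

Run:
```python
from h import *
import pickle
st=robot.get_state(); im=get_image("wrist"); pickle.dump((st,im),open("w3.pkl","wb"))
print(st["tcp_pos"],st["tcp_rot"],st["finger_gap"])
cv2.imwrite("pics/w3.png",cv2.resize(im[:,:,::-1],None,fx=1.42,fy=1.42,interpolation=cv2.INTER_CUBIC))
```

```text
[468.99 305.49 217.52] [ 0.    0.98 -0.18 -0.  ] 53.04122525940073
```

View pics/w3.png

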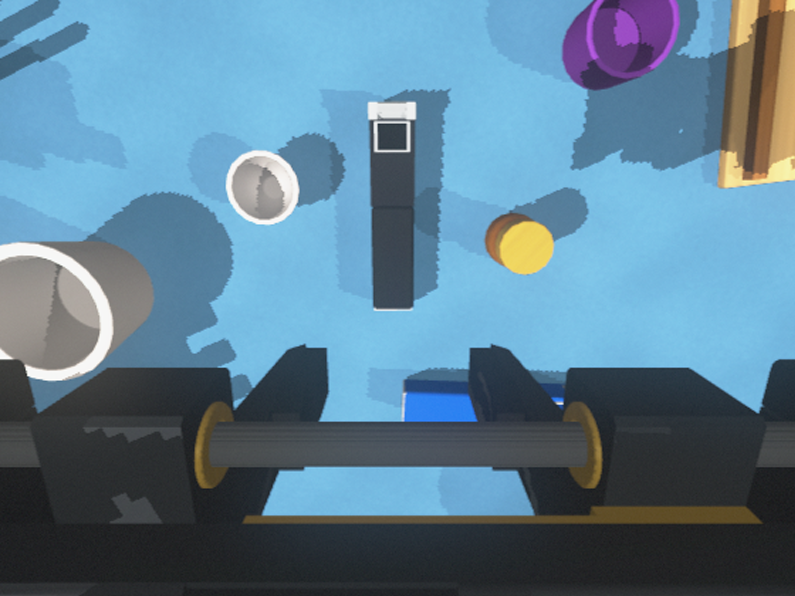

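The handle lies hole up, with its mouth end at (391,102), tail at (393,308), bowl at (262,187) and jar at (525,247).

Run:
```python
from h import *
import pickle
st,im=pickle.load(open("w3.pkl","rb"))
P=lambda u,v,z: at_z("wrist",(u/1.42,v/1.42),z,st)
t=P(393,308,26);m=P(391.5,102,30);h=P(392,136.5,26)
d=(m-t)[:2];L=np.linalg.norm(d);yaw=np.degrees(np.arctan2(d[1],d[0]))
print(t,m,h,L,yaw,"hole from tail",np.linalg.norm((h-t)[:2]),"width",np.linalg.norm(P(373,300,26)-P(413,300,26)))
mid=(t[:2]+m[:2])/2; print(mid, "off",local([*mid,33],st), "tool yaw",2*np.degrees(np.arctan2(st["tcp_rot"][2],st["tcp_rot"][1])))
print("bowl",local([*P(262,187,34)[:2],33],st),"jar",local([*P(525,247,50)[:2],33],st))
```

```text
[441.94 318.    26.  ] [581.07 267.46  30.  ] [560.63 274.75  26.  ] 148.02736977343994 -19.96160803368013 hole from tail 126.32364883443043 width 31.19167695863784
[511.51 292.73] off [ 4.43 -0.27 18.45] tool yaw -20.16949635838923
bowl [ 6.24 -9.47 18.45] jar [ 2.24  8.98 18.45]
```

Request:
step_arm(
  targets=[
    {"offset": [2.5,-0.2,2],"rot": [0,0,0],"gripper": 0.6},
    {"offset": [4.4,-0.3,5],"rot": [0,0,0],"gripper": 0.6},
    {"offset": [4.4,-0.3,9],"rot": [0,0,0],"gripper": 0.6},
    {"offset": [4.4,-0.3,13],"rot": [0,0,0],"gripper": 0.6},
    {"offset": [4.4,-0.3,16],"rot": [0,0,0],"gripper": 0.6},
    {"offset": [4.4,-0.3,18],"rot": [0,0,0],"gripper": 0.6},
    {"offset": [4.4,-0.3,18.6],"rot": [0,0,0],"gripper": 0.6},
    {"offset": [4.4,-0.3,18.6],"rot": [0,0,0],"gripper": 0.6},
    {"offset": [4.4,-0.3,18.6],"rot": [0,0,0],"gripper": 0.2},
    {"offset": [4.4,-0.3,18.6],"rot": [0,0,0],"gripper": 0.2},
    {"offset": [4.4,-0.3,18.6],"rot": [0,0,0],"gripper": 0.2},
    {"offset": [4.4,-0.3,18.6],"rot": [0,0,0],"gripper": 0.2},
  ],
)

```text
clock: 9.25
tcp_pos: [512.3, 293.2, 32.8]
tcp_rot: [-0.001, 0.984, -0.176, 0.001]
contact_force: [-0.8, -0.8, 6.0]
finger_gap: 31.3
finger_force: 30.0
```

Request:
step_arm(
  targets=[
    {"offset": [0,0,0],"rot": [0,0,0],"gripper": 0.2},
    {"offset": [0,0,0],"rot": [0,0,0],"gripper": 0.2},
    {"offset": [0,0,0],"rot": [0,0,0],"gripper": 0.2},
  ],
)

```text
clock: 9.5
tcp_pos: [512.3, 293.2, 32.7]
tcp_rot: [-0.0, 0.984, -0.176, 0.001]
contact_force: [-0.9, -1.5, 6.5]
finger_gap: 31.9
finger_force: 30.0
```

Request:
step_arm(
  targets=[
    {"offset": [0,0,-1],"rot": [0,0,0],"gripper": 0.2},
    {"offset": [0,0,-3],"rot": [0,0,0],"gripper": 0.2},
    {"offset": [0,0,-6.5],"rot": [0,0,0],"gripper": 0.2},
    {"offset": [1.5,2.5,-9],"rot": [0,0,0],"gripper": 0.2},
    {"offset": [3.5,5.5,-10],"rot": [0,0,-1],"gripper": 0.2},
    {"offset": [5.5,9,-10],"rot": [0,0,-2],"gripper": 0.2},
    {"offset": [7.5,12.2,-10],"rot": [0,0,-3],"gripper": 0.2},
    {"offset": [9.5,15.5,-10],"rot": [0,0,-4],"gripper": 0.2},
    {"offset": [11.5,18.7,-10],"rot": [0,0,-5],"gripper": 0.2},
    {"offset": [13.5,22,-10],"rot": [0,0,-6],"gripper": 0.2},
    {"offset": [15.5,25.3,-10],"rot": [0,0,-7.2],"gripper": 0.2},
    {"offset": [17.2,28,-10],"rot": [0,0,-7.2],"gripper": 0.2},
  ],
)

```text
clock: 10.5
tcp_pos: [576.1, -31.7, 131.9]
tcp_rot: [0.0, 0.994, -0.113, 0.0]
contact_force: [0.4, 0.7, -2.7]
finger_gap: 31.6
finger_force: 30.0
```

Request:
step_arm(
  targets=[
    {"offset": [0,0,0],"rot": [0,0,0],"gripper": 0.2},
    {"offset": [0,0,0],"rot": [0,0,0],"gripper": 0.2},
    {"offset": [0,0,0],"rot": [0,0,0],"gripper": 0.2},
  ],
)

```text
clock: 10.75
tcp_pos: [575.9, -28.7, 131.5]
tcp_rot: [-0.0, 0.994, -0.113, -0.0]
contact_force: [0.4, 0.6, -2.0]
finger_gap: 32.1
finger_force: 30.0
```

Run:
```python
from h import *
import pickle
st=robot.get_state(); im=get_image("wrist"); pickle.dump((st,im),open("w4.pkl","wb"))
print(st["tcp_pos"],2*np.degrees(np.arctan2(st["tcp_rot"][2],st["tcp_rot"][1])),st["finger_gap"],st["contact_force"])
print("off",local([576.2,-29.5,43],st))
cv2.imwrite("pics/w4.png",cv2.resize(im[:,:,::-1],None,fx=1.42,fy=1.42,interpolation=cv2.INTER_CUBIC))
```

```text
[575.87 -28.65 131.49] -13.033421863213484 32.100546192946645 [ 0.39  0.61 -1.97]
off [0.05 0.08 8.85]
```

View pics/w4.png

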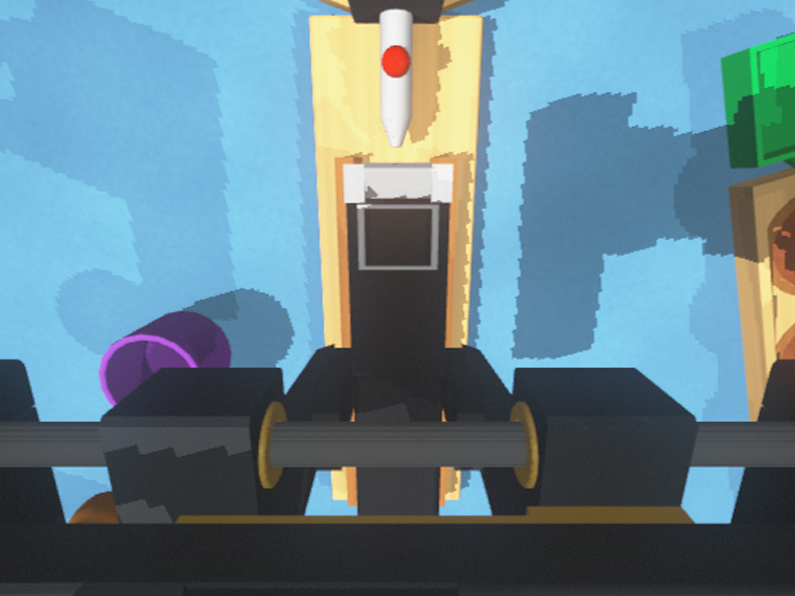

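The handle hangs mouth forward with its mouth centred at (399,163). The stub tip is at (397,146) and the button at (396,62).

Run:
```python
from h import *
import pickle
st,im=pickle.load(open("w4.pkl","rb"))
P=lambda u,v,z: at_z("wrist",(u/1.42,v/1.42),z,st)
z0=st["tcp_pos"][2]-32.7
for n,u,v,z in [("tip",397,146,23.5),("but",396,62,33),("mouthL",344,165,z0+30),("mouthR",453,165,z0+30),("holeC",398.5,237,z0+26),("wLo",337,158,20),("wRo",464,158,20),("bL",310,17,10),("bR",484,17,10),("bL2",333,499,10),("bR2",0,499,10)]:
    p=P(u,v,z); print(n,p,local(p,st)*10)
```

```text
tip [658.49 -48.64  23.5 ] [ 85.04   0.87 107.96]
but [694.8  -56.59  33.  ] [122.21   0.43  98.45]
mouthL [650.6  -31.2  128.79] [ 73.38 -14.37   2.68]
mouthR [643.46 -62.05 128.79] [73.38 17.29  2.67]
holeC [626.09 -41.8  124.79] [51.89  1.48  6.68]
wLo [660.02 -16.18  20.  ] [ 79.21 -31.1  111.47]
wRo [644.77 -82.09  20.  ] [ 79.21  36.55 111.45]
bL [729.99 -19.57  10.  ] [148.14 -43.57 121.45]
bR [ 709.93 -106.17   10.  ] [148.13  45.32 121.43]
bL2 [441.27  47.89  10.  ] [-148.35  -44.18  121.56]
bR2 [493.95 275.81  10.  ] [-148.43 -278.11  121.63]
```

Request:
step_arm(
  targets=[
    {"offset": [0,0,2.5],"rot": [0,0,0],"gripper": 0.2},
    {"offset": [0,0,5],"rot": [0,0,0],"gripper": 0.2},
    {"offset": [0,0,7],"rot": [0,0,0],"gripper": 0.2},
    {"offset": [0,0,8],"rot": [0,0,0],"gripper": 0.2},
    {"offset": [0,0,8.4],"rot": [0,0,0],"gripper": 0.2},
    {"offset": [0,0,8.6],"rot": [0,0,0],"gripper": 0.2},
    {"offset": [0,0,8.7],"rot": [0,0,0],"gripper": 0.2},
    {"offset": [0,0,8.8],"rot": [0,0,0],"gripper": 0.2},
    {"offset": [0,0,8.8],"rot": [0,0,0],"gripper": 0.2},
  ],
)

```text
clock: 11.55
tcp_pos: [576.5, -29.1, 44.0]
tcp_rot: [0.0, 0.994, -0.113, 0.001]
contact_force: [-1.0, 0.0, -2.3]
finger_gap: 31.5
finger_force: 30.0
```

Request:
step_arm(
  targets=[
    {"offset": [0,0,0.05],"rot": [0,0,0],"gripper": 0.2},
    {"offset": [0,0,0.1],"rot": [0,0,0],"gripper": 0.2},
    {"offset": [0,0,0.1],"rot": [0,0,0],"gripper": 0.2},
    {"offset": [0,0,0.1],"rot": [0,0,0],"gripper": 0.2},
  ],
)

```text
clock: 11.88
tcp_pos: [576.4, -29.2, 42.8]
tcp_rot: [0.0, 0.994, -0.114, 0.0]
contact_force: [-1.4, 0.7, 3.3]
finger_gap: 31.9
finger_force: 30.0
```

Request:
step_arm(
  targets=[
    {"offset": [0,0,0],"rot": [0,0,0],"gripper": 0.6},
    {"offset": [0,0,0],"rot": [0,0,0],"gripper": 0.6},
    {"offset": [0,0,0],"rot": [0,0,0],"gripper": 0.6},
    {"offset": [0,0,0],"rot": [0,0,0],"gripper": 0.6},
    {"offset": [0,0,-1],"rot": [0,0,0],"gripper": 0.6},
    {"offset": [0,0,-4],"rot": [0,0,0],"gripper": 0.6},
    {"offset": [-2,0,-7],"rot": [0,0,0],"gripper": 0},
    {"offset": [-5,0,-8],"rot": [0,0,0],"gripper": 0},
    {"offset": [-8,0,-8],"rot": [0,0,0],"gripper": 0},
    {"offset": [-10.5,0,-8],"rot": [0,0,0],"gripper": 0},
    {"offset": [-10.5,0,-8],"rot": [0,0,0],"gripper": 0},
    {"offset": [-10.5,0,-8],"rot": [0,0,0],"gripper": 0},
  ],
)

```text
clock: 12.88
tcp_pos: [473.7, -5.4, 123.3]
tcp_rot: [0.0, 0.994, -0.113, 0.001]
contact_force: [0.5, 0.0, -0.2]
finger_gap: 14.9
finger_force: 0.0
```

Run:
```python
from h import *
import pickle
st=robot.get_state(); im=get_image("wrist"); pickle.dump((st,im),open("w5.pkl","wb"))
print(st["tcp_pos"],2*np.degrees(np.arctan2(st["tcp_rot"][2],st["tcp_rot"][1])),st["finger_gap"],st["contact_force"])
cv2.imwrite("pics/w5.png",cv2.resize(im[:,:,::-1],None,fx=1.42,fy=1.42,interpolation=cv2.INTER_CUBIC))
```

```text
[473.72  -5.38 123.26] -13.028907115428039 14.922095504193345 [ 0.48  0.01 -0.21]
```

View pics/w5.png

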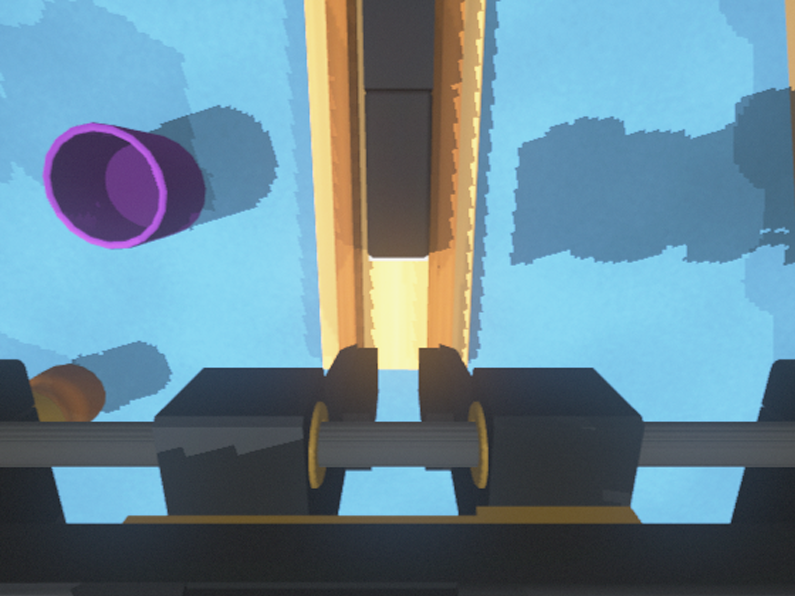

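The handle lies in the groove with its tail at (398,257), about 30 mm ahead of the TCP. Next I lower the closed fingers behind the tail.

Request:
step_arm(
  targets=[
    {"offset": [0,0,3],"rot": [0,0,0],"gripper": 0},
    {"offset": [0,0,6],"rot": [0,0,0],"gripper": 0},
    {"offset": [0,0,7.7],"rot": [0,0,0],"gripper": 0},
    {"offset": [0,0,8.2],"rot": [0,0,0],"gripper": 0},
    {"offset": [0,0,8.2],"rot": [0,0,0],"gripper": 0},
    {"offset": [1,0,8.2],"rot": [0,0,0],"gripper": 0},
    {"offset": [2,0,8.2],"rot": [0,0,0],"gripper": 0},
    {"offset": [3,0,8.2],"rot": [0,0,0],"gripper": 0},
    {"offset": [4,0,8.2],"rot": [0,0,0],"gripper": 0},
  ],
)

```text
clock: 13.68
tcp_pos: [514.3, -14.8, 41.7]
tcp_rot: [0.0, 0.994, -0.113, 0.001]
contact_force: [-0.6, 0.0, 0.2]
finger_gap: 0.5
finger_force: 0.4
```

Request:
step_arm(
  targets=[
    {"offset": [0.5,0,0],"rot": [0,0,0],"gripper": 0},
    {"offset": [1,0,0],"rot": [0,0,0],"gripper": 0},
    {"offset": [1.5,0,0],"rot": [0,0,0],"gripper": 0},
    {"offset": [2,0,0],"rot": [0,0,0],"gripper": 0},
    {"offset": [2.3,0,0],"rot": [0,0,0],"gripper": 0},
    {"offset": [2.6,0,0],"rot": [0,0,0],"gripper": 0},
  ],
)

```text
clock: 14.18
tcp_pos: [538.3, -20.4, 40.3]
tcp_rot: [-0.0, 0.994, -0.113, -0.0]
contact_force: [-4.4, 0.6, 2.8]
finger_gap: 0.3
finger_force: 1.9
```

Request:
step_arm(
  targets=[
    {"offset": [0.3,0,-0.1],"rot": [0,0,0],"gripper": 0},
    {"offset": [0.6,0,-0.1],"rot": [0,0,0],"gripper": 0},
    {"offset": [0.9,0,-0.1],"rot": [0,0,0],"gripper": 0},
    {"offset": [1.2,0,-0.1],"rot": [0,0,0],"gripper": 0},
    {"offset": [1.5,0,-0.1],"rot": [0,0,0],"gripper": 0},
  ],
)

```text
clock: 14.6
tcp_pos: [553.2, -23.8, 41.2]
tcp_rot: [0.0, 0.994, -0.114, 0.0]
contact_force: [-2.4, 1.3, -0.4]
finger_gap: 0.4
finger_force: 0.5
```

Travel so far is about 81 mm of an expected 91 mm. I'm continuing gently.

Request:
step_arm(
  targets=[
    {"offset": [0.2,0,0],"rot": [0,0,0],"gripper": 0},
    {"offset": [0.4,0,0],"rot": [0,0,0],"gripper": 0},
    {"offset": [0.6,0,0],"rot": [0,0,0],"gripper": 0},
    {"offset": [0.7,0,0],"rot": [0,0,0],"gripper": 0},
    {"offset": [0.8,0,0],"rot": [0,0,0],"gripper": 0},
  ],
)

```text
clock: 15.02
tcp_pos: [560.3, -25.4, 41.3]
tcp_rot: [-0.0, 0.994, -0.113, -0.001]
contact_force: [-7.7, 1.8, 5.3]
finger_gap: 0.4
finger_force: 3.6
```

Request:
step_arm(
  targets=[
    {"offset": [0.1,0,0],"rot": [0,0,0],"gripper": 0},
    {"offset": [0.2,0,0],"rot": [0,0,0],"gripper": 0},
    {"offset": [0.2,0,0],"rot": [0,0,0],"gripper": 0},
  ],
)

```text
clock: 15.27
tcp_pos: [560.6, -25.4, 41.1]
tcp_rot: [-0.0, 0.994, -0.113, -0.003]
contact_force: [-13.2, 1.8, 10.0]
finger_gap: 0.7
finger_force: 6.6
```

Request:
step_arm(
  targets=[
    {"offset": [0.2,0,0],"rot": [0,0,0],"gripper": 0},
    {"offset": [0.4,0,0],"rot": [0,0,0],"gripper": 0},
    {"offset": [0.4,0,0],"rot": [0,0,0],"gripper": 0},
  ],
)

```text
clock: 15.52
tcp_pos: [560.9, -25.4, 41.0]
tcp_rot: [-0.001, 0.994, -0.113, -0.008]
contact_force: [-34.4, 3.4, 27.5]
finger_gap: 0.3
finger_force: 17.7
```

Run:
```python
from h import *
import pickle
st=robot.get_state(); im=get_image("wrist"); pickle.dump((st,im),open("w6.pkl","wb"))
print(st["tcp_pos"],st["contact_force"])
s=get_image("scene")
a=cv2.resize(im[:230,150:420,::-1],None,fx=2,fy=2,interpolation=cv2.INTER_CUBIC)
b=cv2.resize(s[190:276,200:296,::-1],(230,206),interpolation=cv2.INTER_CUBIC)
o=np.zeros((460,780,3),np.uint8);o[:,:540]=a;o[:206,545:775]=b
o[230:436,545:775]=cv2.resize(s[130:216,190:286,::-1],(230,206),interpolation=cv2.INTER_CUBIC)
cv2.imwrite("pics/w6.png",o)
```

```text
[560.92 -25.44  41.03] [-34.36   3.35  27.5 ]
```

View pics/w6.png

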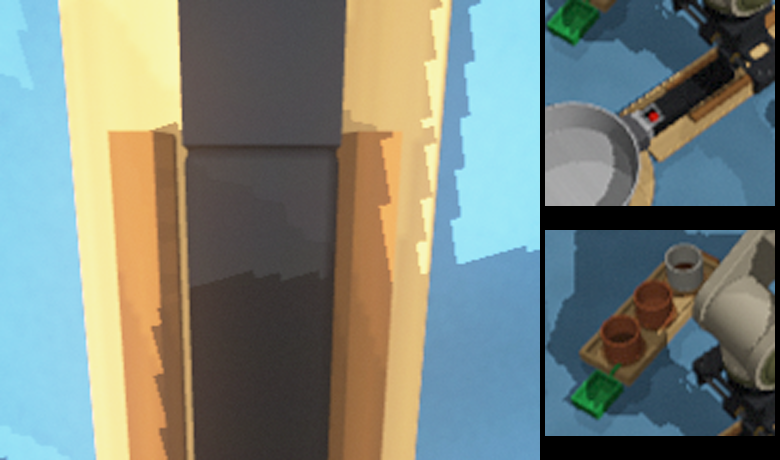

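The scene inset shows the red button standing in the handle's hole against the shoulder, and the white cup upright on the cork. I'm backing off and rising for a check.

Request:
step_arm(
  targets=[
    {"offset": [-0.5,0,0],"rot": [0,0,0],"gripper": 0},
    {"offset": [-1,0,0],"rot": [0,0,0],"gripper": 0},
    {"offset": [-3,0,0],"rot": [0,0,0],"gripper": 0},
    {"offset": [-3.5,0,-2],"rot": [0,0,0],"gripper": 0},
    {"offset": [-3.5,0,-5],"rot": [0,0,0],"gripper": 0},
    {"offset": [-2,0,-9],"rot": [0,0,0],"gripper": 0},
    {"offset": [1,0,-12],"rot": [0,0,0],"gripper": 0},
    {"offset": [3,0,-14],"rot": [0,0,0],"gripper": 0},
    {"offset": [3,0,-14],"rot": [0,0,0],"gripper": 0},
    {"offset": [3,0,-14],"rot": [0,0,0],"gripper": 0},
  ],
)

```text
clock: 16.45
tcp_pos: [596.2, -33.9, 181.5]
tcp_rot: [0.0, 0.994, -0.114, 0.001]
contact_force: [-0.1, -0.3, -0.2]
finger_gap: 1.0
finger_force: 0.0
```

Run:
```python
from h import *
st=robot.get_state(); im=get_image("wrist"); s=get_image("scene")
print(st["tcp_pos"],st["contact_force"])
a=cv2.resize(im[:260,150:420,::-1],None,fx=2,fy=2,interpolation=cv2.INTER_CUBIC)
o=np.zeros((520,800,3),np.uint8);o[:,:540]=a
o[:250,545:797]=cv2.resize(s[130:290,185:346,::-1],(252,250),interpolation=cv2.INTER_CUBIC)
o[260:510,545:797]=cv2.resize(get_image("side")[150:320,220:391,::-1],(252,250),interpolation=cv2.INTER_CUBIC)
cv2.imwrite("pics/w7.png",o)
P=lambda u,v,z: at_z("wrist",(u,v),z,st)
m=cv2.inRange(cv2.cvtColor(im,cv2.COLOR_RGB2HSV),(0,180,120),(6,255,255))[:260]; M=cv2.moments(m,True)
u,v=M["m10"]/M["m00"],M["m01"]/M["m00"]; print("red",u,v,M["m00"],P(u,v,36),local(P(u,v,36),st)*10)
```

```text
[596.2  -33.88 181.51] [-0.14 -0.31 -0.17]
red 277.77222222222224 85.42222222222222 180.0 [695.3  -56.11  36.  ] [101.26  -0.71 145.71]
```

View pics/w7.png

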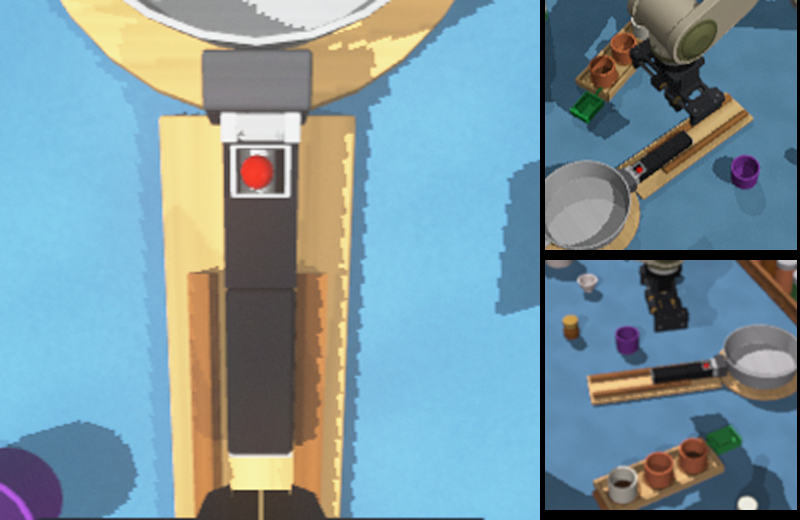

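The mouth sits against the shoulder with the red button centred in the hole at (257,172). The white cup stands upright on the cork, and everything else in view is still standing in place.

```bash
python3 -c "
from bench import robot
print(robot.finish_job())"
```

```text
the job is handed in; nothing more can be done
None
```

The job is handed in at about 16.5 s: the white cup stands upright on the cork, and the handle is home against the shoulder with the red button up through its hole.

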